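# Pop open a pet feeder by its flush hidden release

## Task

The twin-meal pet feeder on the shelf is shut and has to be opened so that the meals can be put in. Feel gently with the fingertips along the plain white panel at its front for the flush release button, and press it in so that both lids spring up; then take the hand away. Only touch: do not pry at the lids, do not push or lift the feeder, and leave the things round it where they are.

Things in the scene. Friction and masses are not known exactly. Their poses are not given: they have to be found in the camera images.
- feeder: Loose 2 kg white plastic pet feeder, 240 (x) x 330 (y) x 70 mm high, on rubber feet. Origin: centre of its underside; z up, -x its front (towards the robot). Two grey lids, 135 x 152 mm, cover its top behind x = -27 mm (centres x = 40, y = 80 and -80 mm); ahead of them is the flat white deck with the panel. Stands light presses; more than 50 N damages it.
- panel (a point): Centre of the flat, rigid white panel (39 mm in x, 225 mm in y) on the feeder's front deck, on its top surface, 70 mm above the shelf; axes as the feeder's. The release button's centre lies on the panel's long centre line, up to 42 mm from this point towards +y or -y, a different place each time. The green lamp at the +y end is no button.
- release (a joint): Press depth of the release, m, straight down: 0 out, 0.005 fully in; about 1.6 N starts it, 6 N is fully in, both lids unlatch at about 0.003; it springs back. White like the panel, 36 (x) x 46 mm (y), face 2 mm below the panel, in a 39 x 49 mm opening (thin gap round it). It yields only to a fingertip wholly inside the opening.
- lid_left (a joint): Opening angle of the feeder's lid on its +y side, in rad: 0 latched shut, 1.75 leaning back fully open. It is hinged along the feeder's back; once unlatched a damped spring swings its front edge up and back and opens it fully in about 1.5 s.
- lid_right (a joint): The same for the lid on the feeder's -y side.
- tin: Bystander: closed aluminium tin, 84 mm across, 85 mm high, beside the feeder. Origin at the centre of its underside.
- mug: Bystander: blue ceramic mug, 82 mm across, 92 mm high, beside the feeder. Origin at the centre of its underside.
- spoon: Bystander: yellow plastic spoon lying flat on the shelf just in front of the feeder. Origin under its middle, x along it.
- pet_bowl: Bystander: white ceramic bowl, 150 mm across, 50 mm high. Origin at the centre of its underside.
- pepper_mill: Bystander: dark wooden pepper mill, 56 mm across, 142 mm high. Origin at the centre of its underside.

How it is judged:
By the outcome, as a careful person would: the job done as asked, in the order asked, and still so for the second after the job is handed in, with the robot touching nothing.
It also fails if it takes over 48 s, if anything falls off the work surface, if the arm or the gripper's body presses on something with over 40 N, if the wrist force passes 120 N, or if a joint passes its speed limit or range.

## Robot

A 7-joint arm with a two-finger parallel gripper is mounted at the origin on the work surface. World frame = base frame: x ahead of the robot, y to its left, z up, the work surface at z = 0. Lengths are in m, angles in rad, forces in N, time in s.
With the tool pointing down it reaches from about 0.425 to 0.95 m from the base axis. Payload 4.7 kg.
Tool frame: the origin (TCP) lies on the centre line of the jaws, within the pads' length; the fingertips stand robot.nose_length ahead of it and the grasp point (between the pads) lies 8 mm behind it (robot.nose_length is the distance from the TCP to the fingertips, in m); z points along the fingers, y is the line along which they close (so a half turn about z gives the same grasp; the last joint's range is limited). The gripper opens to 85 mm and grips with 20 to 120 N. Pads are 22 mm wide; open, the fingers measure 114 mm over their backs; the gripper's body (76 mm by 85 mm) begins 54 mm behind the grasp point. The pads swing forward as they close: fully open they stand 13 mm farther back than shut.
Start: joints at [1.248, 0.469, -0.049, 1.532, 0.024, 1.141, -0.082], TCP at [0.196, -0.646, 0.242] pointing down, gripper open.
Joint ranges: [-2.59, 2.59], [-0.33, 1.99], [-1.39, 1.29], [0.1, 2.45], [-1.04, 4.18], [0.21, 1.99], [-2.66, 2.66]. Speed limits (rad/s): [2.57, 2.57, 3.14, 3.14, 3.14, 3.14, 3.14].

## Interface

Orientations are given as [roll, pitch, yaw] about the fixed x, y, z axes, in that order (R = Rz(yaw) Ry(pitch) Rx(roll)).
In Python, from plant import robot gives the robot as it stands. Calls block until the motion is done:
- robot.goto(position, orientation): joint-space move of the TCP to a pose.
- robot.move_straight(position, vel=0.15, attitude=None, contact_N=None): straight line of the TCP; attitude=None keeps the orientation; vel is the mean speed in m/s. With contact_N (N) it stops when the force on the tool has changed by that much, and returns True; else False.
- robot.move_joints(angles): joint-space move.
- robot.grip(opening, strength=None): opening from 0.0 (shut) to 1.0 (fully open); strength is the grip in N (None keeps the last); returns when the fingers have stopped.
- robot.sleep(seconds).
- robot.inverse_kinematics(position, orientation): joint angles nearest the present ones, or None.
- robot.sense(): the state.
- robot.grab_frame(name): name is "scene" or "top" or "wrist"; returns a dict with "image" (400x640x3 uint8, red, green, blue), "range_z" (400x640 float32, m along the optical axis (not along the pixel's ray), 0 where there is no reading), "fx", "fy", "cx", "cy" (pixels), "R" (3x3) and "t" (3): a world point X has camera coordinates R X + t. Camera axes: x right, y down, z forward; pixel columns grow to the right and rows downward; lengths in m; the calibration is good to about 2 mm. A picture is of the moment at which its call begins.
A pose or a line that the arm cannot do raises robot.IKError and nothing moves.
- robot.close_job(): hands the job in; it is judged then, once.
The state is a dict: "t": time; "joint_pos": joint angles; "joint_velocities": joint speeds; "effort": joint torques, N m; "tcp_pos": TCP position; "tcp_rot": TCP orientation; "wrist_force": force on the tool from outside, world axes, zero at the start; "torque": the same for the moment, N m; "opening": opening from 0.0 (shut) to 1.0 (fully open); "gripper_force": force on a finger pad.
Only numpy, scipy, OpenCV 4.12 (cv2) and the standard library are available. Lean on these libraries where they do the work, as an engineer would, in place of code of your own. Each camera call takes 0.05 s, during which the arm holds its last target. There are 200 camera calls.

## Working session

There is one attempt and no reset: what is moved stays moved. The work goes in short steps, each a Python script; the robot and the scene stay as the last script left them, time stands still between calls to the robot, and variables do not carry over. Pictures are saved under pics/ and viewed, at most 10 in all, crops included, and the job is handed in when it is done.

```bash
ls; mkdir -p pics; python3 - <<'E'
from plant import robot
import cv2,numpy as np
s=robot.sense();print(s['t'],s['tcp_pos'],s['tcp_rot'],s['wrist_force'],robot.nose_length)
for n in("scene","top"):
    f=robot.grab_frame(n);np.savez(n+".npz",**f);cv2.imwrite(f"pics/{n}.png",f["image"][:,:,::-1]);print(n,f["R"],f["t"],f["fx"])
E
```

```text
pics
0.0 [ 0.19534633 -0.64554178  0.24124726] [-3.13968263e+00  3.66927548e-05  2.93821524e-01] [-0.16664393 -0.352032   -0.12750807] 0.011
scene [[ 0.82777789  0.56104028 -0.00419066]
 [ 0.4733238  -0.70232948 -0.5316934 ]
 [-0.30124464  0.43814051 -0.84692654]] [-0.52950382 -0.2196465   1.68105324] 519.2340007185144
top [[-2.20393975e-02 -9.99755274e-01 -1.91224312e-03]
 [-9.98140638e-01  2.21124463e-02 -5.68005838e-02]
 [ 5.68289677e-02  6.56836918e-04 -9.98383712e-01]] [0.04913277 0.59720761 1.54472238] 429.12064641828056
```

View pics/top.png

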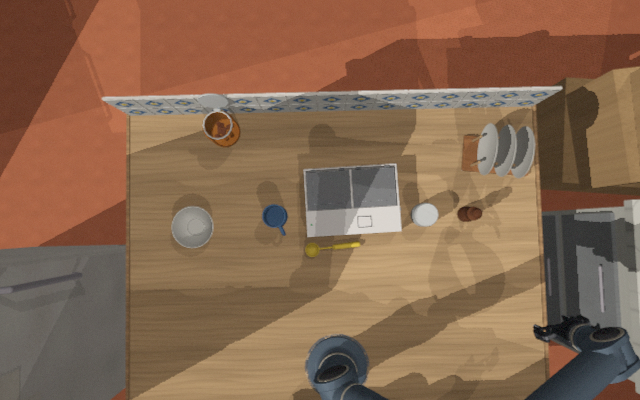

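View pics/scene.png

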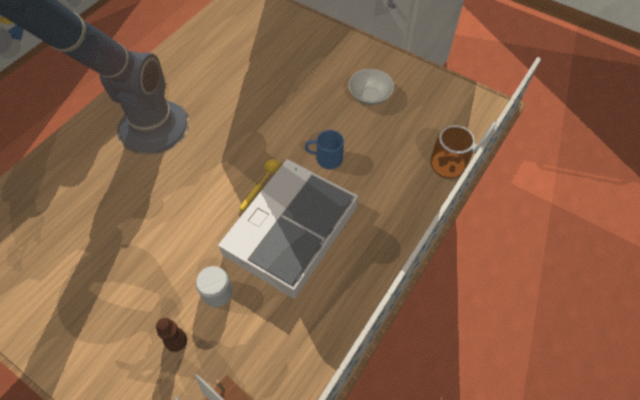

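The top view shows the feeder at about (352,200), its grey lids at the far side, and a thin square outline on the panel at about (364,222). In the scene view that outline is at (258,217). The spoon lies in front of the feeder, with the mug at (275,216) and the tin at (425,214).

```bash
cat > h.py <<'E'
import cv2,numpy as np
def ray(f,uv):
    d=f["R"].T@np.array([(uv[0]-f["cx"])/f["fx"],(uv[1]-f["cy"])/f["fy"],1]); return -f["R"].T@f["t"],d
def plane(f,uv,z):
    c,d=ray(f,uv); return c+d*(z-c[2])/d[2]
def tri(f,a,g,b):
    c,d=ray(f,a);e,h=ray(g,b)
    s=np.linalg.lstsq(np.c_[d,-h],e-c,rcond=None)[0]
    p,q=c+d*s[0],e+h*s[1]; return (p+q)/2,np.linalg.norm(p-q)
E
python3 - <<'E'
from h import *
F={n:dict(np.load(n+".npz")) for n in("top","scene")}
crops=[]
for n,(x0,y0,x1,y1) in dict(top=(295,155,410,245),scene=(215,155,360,300)).items():
    f=F[n];g=cv2.cvtColor(f["image"],cv2.COLOR_RGB2HSV)[y0:y1,x0:x1]
    m=((g[...,1]<45)&(g[...,2]<120)).astype(np.uint8)
    cs=[c for c in cv2.findContours(m,0,1)[0] if cv2.contourArea(c)>300]
    for c in cs:
        b=cv2.boxPoints(cv2.minAreaRect(c))+[x0,y0]
        print(n,cv2.contourArea(c));print(np.round([plane(f,p,.07) for p in b],4)[:,:2].tolist())
    w=((g[...,1]<60)&(g[...,2]>135)).astype(np.uint8)
    for c in cv2.findContours(w,cv2.RETR_CCOMP,1)[0]:
        if cv2.contourArea(c)>80:
            b=cv2.boxPoints(cv2.minAreaRect(c))+[x0,y0];print(n,'white',b.mean(0),cv2.contourArea(c),np.round([plane(f,p,.07)[:2] for p in b],4).tolist())
    crops.append(cv2.resize(f["image"][y0:y1,x0:x1,::-1],(390,400),interpolation=cv2.INTER_CUBIC))
cv2.imwrite("pics/c.png",np.hstack(crops))
p=tri(F["top"],(364,222),F["scene"],(258,217));print(p)
E
```

```text
top 2778.5
[[0.7027, 0.0969], [0.7163, -0.2179], [0.5723, -0.2227], [0.5588, 0.0904]]
top white [352.01752067 199.78015518] 2515.0 [[0.7093, 0.1053], [0.7229, -0.2296], [0.4807, -0.2369], [0.4673, 0.0949]]
scene 437.5
[[0.656, -0.2345], [0.7092, 0.0887], [0.7872, 0.0625], [0.7285, -0.2513]]
scene 4876.0
[[0.5735, -0.2214], [0.5503, 0.1114], [0.7065, 0.0928], [0.7135, -0.2272]]
scene white [221.5 279.5] 240.0 [[0.5127, -0.285], [0.5406, -0.2661], [0.5875, -0.3233], [0.5605, -0.3416]]
scene white [286.93254185 221.11727762] 3547.5 [[0.4793, -0.24], [0.4318, 0.1288], [0.7054, 0.1031], [0.721, -0.243]]
(array([ 0.51551283, -0.10671612,  0.06880136]), np.float64(0.0002209286547447721))
```

View pics/c.png

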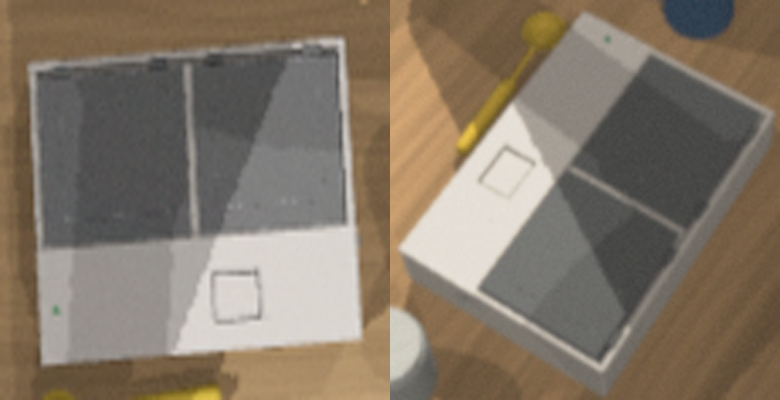

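Both views show the same outlined rectangle on the panel, and it triangulates to (0.5155, -0.107, 0.069), with the feeder yaw about 0.042. Next I'll close the fingers, go above it and look from close by.

```bash
python3 - <<'E'
from plant import robot
from h import *
robot.grip(0.0)
robot.move_straight([0.196,-0.646,0.32],vel=.2)
robot.goto([0.5155,-0.107,0.24],[np.pi,0,0.042])
robot.sleep(.2)
f=robot.grab_frame("wrist");np.savez("w.npz",**f);cv2.imwrite("pics/w.png",f["image"][:,:,::-1])
s=robot.sense();print(s['t'],s['tcp_pos'],s['tcp_rot'],s['wrist_force'],s['opening'])
for p in([.5155,-.107,.069],):
    q=f["R"]@p+f["t"];print(q[0]/q[2]*f["fx"]+f["cx"],q[1]/q[2]*f["fy"]+f["cy"])
E
```

```text
3.9167 [ 0.51551078 -0.10752474  0.2399858 ] [ 3.14153693e+00 -1.88180949e-05  4.10589715e-02] [-0.21183107 -0.44328571  0.0229739 ] 7.811043422245161e-05
323.8980760564808 186.3539922506811
```

View pics/w.png

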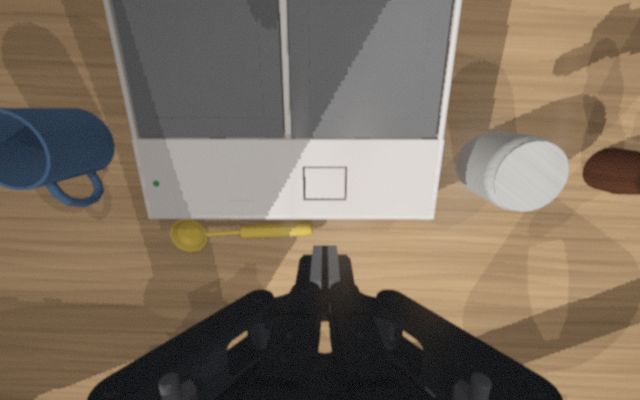

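The wrist view shows the outline with its corners at about (304,166) and (347,199), so its centre is at (325.5,182.5). My prediction was (324,186). The lamp is at (156,183). I'll refine the position from this view, then descend gently.

```bash
python3 - <<'E'
from plant import robot
from h import *
w=dict(np.load("w.npz"));t=dict(np.load("top.npz"))
g=cv2.cvtColor(w["image"],cv2.COLOR_RGB2GRAY)[158:207,293:358]
m=(g<g.max()*.72).astype(np.uint8)
c=[c for c in cv2.findContours(m,0,1)[0] if cv2.boundingRect(c)[2]>35]
r=max((cv2.minAreaRect(x) for x in c),key=lambda r:r[1][0]*r[1][1])
uv=np.array(r[0])+[293,158];print(r,uv)
b=cv2.boxPoints(r)+[293,158]
P=np.array([plane(w,p,.07) for p in b]);print(P.round(4))
print(tri(w,uv,t,(364,222)), tri(w,uv,dict(np.load("scene.npz")),(258,217)))
c=P.mean(0)
robot.move_straight([c[0],c[1],.095],vel=.1)
robot.sleep(.4)
s=robot.sense();print(s['tcp_pos'],s['wrist_force'])
hit=robot.move_straight([c[0],c[1],.074],vel=.01,contact_N=1.0)
s=robot.sense();print(hit,s['t'],s['tcp_pos'],s['wrist_force'])
E
```

```text
Traceback (most recent call last):
ValueError: max() iterable argument is empty
```

```bash
cat > d.py <<'E'
from plant import robot
from h import *
w=dict(np.load("w.npz"));t=dict(np.load("top.npz"))
g=cv2.cvtColor(w["image"],cv2.COLOR_RGB2GRAY)[158:207,293:358]
m=cv2.morphologyEx(g,cv2.MORPH_BLACKHAT,np.ones((7,7)))>25
ys,xs=np.nonzero(m[:, :]); r=cv2.minAreaRect(max(cv2.findContours(cv2.dilate(m.astype(np.uint8),np.ones((3,3))),0,1)[0],key=cv2.contourArea))
uv=np.array(r[0])+[293,158];print(r,uv)
P=np.array([plane(w,p,.07) for p in cv2.boxPoints(r)+[293,158]]);print(P.round(4))
print(tri(w,uv,t,(364,222)), tri(w,uv,dict(np.load("scene.npz")),(258,217)))
c=P.mean(0)
assert abs(c[0]-.5165)<.006 and abs(c[1]+.1075)<.006
robot.move_straight([c[0],c[1],.095],vel=.1)
robot.sleep(.4)
s=robot.sense();print(s['tcp_pos'],s['wrist_force'])
hit=robot.move_straight([c[0],c[1],.074],vel=.01,contact_N=1.0)
s=robot.sense();print(hit,s['t'],s['tcp_pos'],s['wrist_force'])
E
python3 d.py
```

```text
((31.5, 25.0), (36.0, 47.0), 90.0) [324.5 183. ]
[[ 0.5387 -0.0812  0.07  ]
 [ 0.5408 -0.1322  0.07  ]
 [ 0.4997 -0.1349  0.07  ]
 [ 0.4976 -0.0818  0.07  ]]
(array([ 0.51569473, -0.10780511,  0.05495762]), np.float64(0.0002855711150995131)) (array([ 0.51895424, -0.10808568,  0.07326883]), np.float64(0.0032106738313527074))
[ 0.51925017 -0.10756068  0.09510647] [ 0.10606719 -0.38366246 -0.07419539]
True 7.375 [ 0.51923724 -0.1075418   0.07874941] [ 1.08766365 -0.00600532  3.01035875]
```

Contact came with the fingertips at z = 0.0677, which matches the recessed button face. Pressing now.

```bash
python3 - <<'E'
from plant import robot
from h import *
p=robot.sense()['tcp_pos']
for k in range(1,6):
    hit=robot.move_straight([p[0],p[1],p[2]-.001*k],vel=.01,contact_N=6)
    s=robot.sense();print(hit,s['tcp_pos'][2],s['wrist_force'])
    if s['wrist_force'][2]>9: break
robot.move_straight([p[0],p[1],.10],vel=.06)
robot.move_straight([p[0]-.05,p[1],.26],vel=.2)
robot.sleep(1.5)
s=robot.sense();print(s['t'],s['tcp_pos'],s['wrist_force'])
a=[robot.grab_frame(n)["image"][:,:,::-1] for n in("top","wrist")]
np.savez("after.npz",top=a[0],wrist=a[1])
cv2.imwrite("pics/after.png",np.hstack([cv2.resize(x,(400,250)) for x in a]))
E
```

```text
False 0.07788226160058967 [-1.03795533  0.18825503  3.72419637]
False 0.07680502658538166 [-1.26528498  0.51738171  4.84018923]
False 0.07573366437338214 [-1.51480374  0.31317483  4.30931076]
False 0.07479495944023133 [-0.64146037  0.28335367  6.09661509]
False 0.07405188328407718 [-1.54553611  0.37733634  6.36258378]
11.7083 [ 0.46925679 -0.10756312  0.26000925] [ 0.34507299  0.10353923 -0.62107059]
```

View pics/after.png

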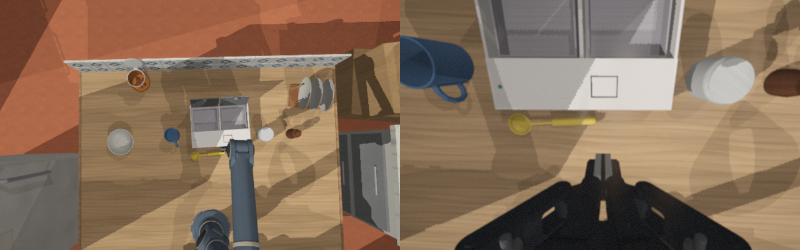

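The picture shows both compartments open with the lids leaning back. The feeder, spoon, mug and tin are where they were. I'll lift the hand clear and hand the job in.

```bash
python3 - <<'E'
from plant import robot
robot.move_straight([.469,-.1076,.36],vel=.15); robot.sleep(.5)
print(robot.sense()['t'],robot.close_job())
E
```

```text
the job is handed in; nothing more can be done
13.125 None
```

The release button was found and pressed with about 6 N at most, both lids sprang open, nothing else was seen to move, the hand was withdrawn, and the job was handed in at 13.1 s.

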